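# Jack up the front of a bench steriliser and hold the pump handle down

### The arm

A 7-joint arm with a two-finger parallel gripper is mounted at the origin on the work surface. World frame = base frame: x ahead of the robot, y to its left, z up, the work surface at z = 0. Lengths are in mm, angles in rad, forces in N, time in s.
With the tool pointing down it reaches from about 400 to 875 mm from the base axis. Payload 19.3 kg.
Tool frame: the origin (TCP) lies at the very end of the fingers, on their centre line; the grasp point (between the pads) lies 19 mm behind it (grip_point_offset is the z of the grasp point in the tool frame, in mm); z points along the fingers, y is the line along which they close (so a half turn about z gives the same grasp; the last joint's range is limited). The gripper opens to 85 mm and grips with 20 to 120 N. Pads are 22 mm wide; open, the fingers measure 114 mm over their backs; the gripper's body (76 mm by 85 mm) begins 54 mm behind the grasp point. The pads swing forward as they close: fully open they stand 13 mm farther back than shut.
Start: joints at [-1.223, 0.521, -0.036, 1.599, 0.021, 1.021, -0.113], TCP at [253.611, 571.223, 231.291] pointing down, gripper open.
Joint ranges: [-2.91, 2.91], [-0.3, 2.13], [-1.5, 1.42], [0.17, 2.43], [-1.26, 4.41], [0.16, 1.93], [-2.52, 2.52]. Speed limits (rad/s): [1.89, 1.89, 2.39, 2.39, 3.01, 3.01, 3.01].

### API

Orientations are given as a 3x3 rotation matrix whose columns are the frame's x, y, z axes.
In Python, from workcell import movep, movel, goto_joints, open_gripper, clamp, wait, inverse_kinematics, read_state, camera, PlanningError, finish_job, grip_point_offset gives the robot as it stands. Calls block until the motion is done:
- movep(position, orientation): joint-space move of the TCP to a pose.
- movel(position, frame=None, max_speed=150, guard=None): straight line of the TCP; frame=None keeps the orientation; max_speed is the mean speed in mm/s. With guard (N) it stops when the force on the tool has changed by that much, and returns True; else False.
- goto_joints(angles): joint-space move.
- open_gripper() and clamp(): open the fingers fully, or close them until they stop; the grip force is fixed at half the most.
- wait(seconds).
- inverse_kinematics(position, orientation): joint angles nearest the present ones, or None.
- read_state(): the state.
- camera(name): name is "scene" or "top" or "wrist"; returns a dict with "image" (480x640x3 uint8, blue, green, red), "range_z" (480x640 float32, mm along the optical axis (not along the pixel's ray), 0 where there is no reading), "fx", "fy", "cx", "cy" (pixels), "cam_to_world" (4x4, takes a point from camera to world coordinates). Camera axes: x right, y up, looking along -z (the intrinsics and any distortion apply to the point x, -y, -z); pixel columns grow to the right and rows downward; lengths in mm; the calibration is good to about 2 mm. A picture is of the moment at which its call begins.
A pose or a line that the arm cannot do raises PlanningError and nothing moves.
- finish_job(): hands the job in; it is judged then, once.
The state is a dict: "time": time; "qpos": joint angles; "qvel": joint speeds; "joint_efforts": joint torques, N m; "eef_pos": TCP position; "tool_rot": TCP orientation; "ft_force": force on the tool from outside, world axes, zero at the start; "torque": the same for the moment, N m; "finger_gap": finger opening in mm; "gripper_force": force on a finger pad.
Only numpy, scipy, OpenCV 4.12 (cv2) and the standard library are available. Lean on these libraries where they do the work, as an engineer would, in place of code of your own. Each camera call takes 0.05 s, during which the arm holds its last target. There are 200 camera calls.

### The job

Raise the front of the small steam steriliser so that spacers can go under its front feet: carry the toe jack over, set its saddle centrally under the steriliser's marked lift pad, and pump the handle with full strokes until both front feet stand 8 to 20 mm clear of the worktop. Finish on a downstroke and keep the handle pressed fully down so the jack cannot work loose while the spacers go in: the job ends, and the program finishes, while the robot is still holding the handle down. Lift the machine with the jack alone, leave its housing untouched at the end, and leave the other things on the worktop where they are.

Things in the scene. Friction and masses are not known exactly. Their poses are not given: they have to be found in the camera images.
- jack: Loose ratchet toe jack, bare steel and aluminium, 0.95 kg. Origin: under its column, on the foot plate's underside; z up, x from the column along the toe; the pump handle sticks out to -x. Foot plate 186 x 64 x 6 mm (x -106 to +80 mm). Column x -22 to +34 mm, 33 mm wide across y. The handle's end overhangs the plate, so push it straight down, without yanking.
- jack_head (a point): Centre of the solid head block on top of the column, to carry the jack by: 34 mm along the jack's x, 33 mm across y (sides free), 25 mm tall; 7 mm behind the jack's origin (-x), 178.5 mm above its underside. Just in front of it (x 15 to 29 mm, 14 mm wide) stands the rack bar, up to 175 mm plus the ram value.
- ram (a joint): How far the jack's rack bar, toe and saddle stand above their lowest position, m (0 to 0.042; starts at 0 to 0.003). A full stroke (handle right up, then right down) raises it about 7 mm (the first stroke 5 to 9 mm); a part stroke lifts little or nothing, since the pawl must drop back below the next tooth. The ram stays at its height when the handle is let up; it cannot be lowered again by the handle.
- saddle (a point): Centre of the top of the jack's round saddle (28 mm across) near the end of the toe: 66 mm along the jack's x from its origin, 21 mm plus the ram value above its underside. The toe is 34 mm wide and ends 12 mm beyond the saddle's centre. Axes as the jack's.
- handle (a joint): Pump handle angle, rad: 0 fully up (31.5 degrees above level), 0.6 fully down on its stop (3 degrees below level). A spring lifts it back in about half a second when let go. Pivot: in the jack at x -16 mm, z 125 mm, axis along y. Pushing it down at the grip takes about 7 N unloaded, 12 N under the steriliser.
- handle_grip (a point): Point on the axis of the handle's black rubber grip, 125 mm from the pivot. The grip is a round bar 21 mm thick, from 85 to 155 mm from the pivot, free on top for closed fingers to push down. Turns with the handle: in the jack's frame at x -123, z 190 mm with the handle up, x -141, z 119 mm with it down.
- steriliser: Bench steam steriliser, white, 430 deep, 360 wide, 344 mm tall, on four feet. Origin: on the worktop straight below the lift pad. x points into the machine (front panel, door and grip 5 to 30 mm behind the origin, above z 44 mm), y along its front edge, z up. It does not slide; lifted at the pad it tips about its rear feet, 400 mm behind the origin, and bears on the saddle with 20 to 30 N.
- lift_pad (a point): Centre of the underside of the lift pad: round steel, 32 mm across, under a bare steel tongue (60 mm wide, 6 thick) that juts from the middle of the front edge; 34 mm above the worktop at the start. A bolt head on top of the tongue marks it. The tongue ends 18 mm before this point (steriliser -x). The two narrow ears (16 mm) along the edge are not for lifting.
- front_foot_a (a point): Underside of the front rubber foot (38 mm across) on the steriliser's +y side, 85 mm behind the lift pad; its height is the clearance, and rises about 0.79 times as much as the pad.
- front_foot_b (a point): The same for the front foot on the -y side.
- spacers: two black rubber spacer plates lying one on the other, 50 x 50 x 16 mm together; a bystander, origin at the centre of its underside.
- spanner: small steel spanner, 150 mm long, lying flat; a bystander, origin at the centre of its underside.
- level: aluminium spirit level, 200 x 22 x 42 mm, standing on its edge; a bystander, origin at the centre of its underside.
- water_bottle: white plastic bottle, 72 mm wide, 190 mm tall; a bystander, origin at the centre of its underside.
- bowl: round steel bowl, 110 mm wide, 45 mm tall; a bystander, origin at the centre of its underside.
- tray_grip: black plastic tray lifter, 160 x 44 x 20 mm, lying flat; a bystander, origin at the centre of its underside.
- instrument_tray: shallow open steel tray, 180 x 100 x 28 mm; a bystander, origin at the centre of its underside.

How it is judged (in metres and radians):
On the way, in this order (a step that is already met when the one before it is completed fails the run):
1. the jack stands on the worktop with its saddle under the lift pad, the steriliser still on its feet (horizontal distance between saddle and lift_pad below 0.012 m and height (world z) of jack below 0.005 m and angle between jack's own z axis and vertical below 0.06 rad and height (world z) of each of front_foot_a, front_foot_b below 0.001 m), for 0.2 s.
2. the jack, pumped up, has taken the weight and the front feet have left the worktop (horizontal distance between saddle and lift_pad below 0.012 m and height (world z) of jack below 0.005 m and angle between jack's own z axis and vertical below 0.06 rad and contact force between jack and steriliser above 15 N and height (world z) of each of front_foot_a, front_foot_b above 0.0015 m), for 0.1 s.
At the end, for the whole second after the job is handed in: Jack upright on the worktop, saddle within 12 mm sideways of the lift pad and bearing over 15 N of the steriliser; both front feet 8 to 20 mm clear; handle within 0.1 rad of fully down with the robot still pressing on it (over 1 N); robot not touching the steriliser (horizontal distance between saddle and lift_pad below 0.012 m and height (world z) of jack below 0.005 m and angle between jack's own z axis and vertical below 0.06 rad and contact force between jack and steriliser above 15 N and height (world z) of front_foot_a between 0.008 and 0.02 m and height (world z) of front_foot_b between 0.008 and 0.02 m and value of joint handle above 0.5 rad and contact force between any of the fingers, the arm and jack above 1 N and contact force between each of the arm, the fingers and steriliser below 1 N and linear speed of jack below 0.02 m/s); the arm keeps its last pose, push and grip.
It fails at once if the jack is tipped over (angle between jack's own z axis and vertical above 0.5 rad).
It fails at once if the robot rams the steriliser (over 40 N) (contact force between the arm and steriliser above 40 N).
It fails at once if a bystander is shifted by more than 40 mm (distance of any of spacers, spanner, level, water_bottle, bowl, tray_grip, instrument_tray from where it was at the start of the episode above 0.04 m).
It also fails if it takes over 58 s, if anything falls off the work surface, if the arm or the gripper's body presses on something with over 40 N, if the wrist force passes 120 N, or if a joint passes its speed limit or range.

## Working session

There is one attempt and no reset: what is moved stays moved. The work goes in short steps, each a Python script; the robot and the scene stay as the last script left them, time stands still between calls to the robot, and variables do not carry over. Pictures are saved under pics/ and viewed, at most 12 in all, crops included, and the job is handed in when it is done.

```bash
ls; mkdir -p pics; python3 - <<'E'
from workcell import *
import cv2,numpy as np
for n in ["scene","top"]:
    c=camera(n); cv2.imwrite(f"pics/{n}0.png",c["image"]); np.savez(f"{n}0.npz",**{k:c[k] for k in c})
    print(n,c["fx"],c["cx"],c["cy"],np.round(c["cam_to_world"],3).tolist(), c.keys())
print(read_state())
print(grip_point_offset)
E
```

```text
pics
scene 566.1066228815059 318.77656666868444 243.91943378517826 [[0.088, -0.943, 0.32, 1095.127], [0.996, 0.083, -0.03, -5.041], [0.002, 0.322, 0.947, 1676.966], [0.0, 0.0, 0.0, 1.0]] dict_keys(['image', 'range_z', 'fx', 'fy', 'cx', 'cy', 'cam_to_world'])
top 444.8590085925863 316.9176134689694 236.1549685148128 [[0.022, 0.973, -0.228, 335.684], [-1.0, 0.022, -0.002, 60.946], [0.003, 0.228, 0.974, 1196.032], [0.0, 0.0, 0.0, 1.0]] dict_keys(['image', 'range_z', 'fx', 'fy', 'cx', 'cy', 'cam_to_world'])
{'time': 0.1, 'qpos': array([-1.22319371,  0.52193106, -0.03631787,  1.59992797,  0.02120174,
        1.02107035, -0.11276946]), 'qvel': array([-1.65251955e-03, -1.21311185e-03, -9.05357065e-05,  6.00092092e-04,
       -4.20469755e-04, -1.07790704e-03,  6.99942568e-04]), 'joint_efforts': array([ 3.32347394e-03, -9.28493071e+01,  1.98411405e+00, -3.70526254e+01,
        1.80845358e-02,  5.47621297e-03, -7.93936692e-05]), 'eef_pos': array([253.51676529, 570.96814946, 230.80618403]), 'tool_rot': array([[-9.13987525e-01,  4.05742162e-01, -3.20280772e-04],
       [ 4.05742282e-01,  9.13987088e-01, -8.96237989e-04],
       [-7.09090489e-05, -9.49101793e-04, -9.99999547e-01]]), 'ft_force': array([ 1.25618559, -0.09730385, -0.72646524]), 'torque': array([-0.03364787,  0.0093443 ,  0.00877667]), 'gripper_force': 0.0, 'finger_gap': 85.3516802966404}
-18.700000000000003
```

View pics/scene0.png

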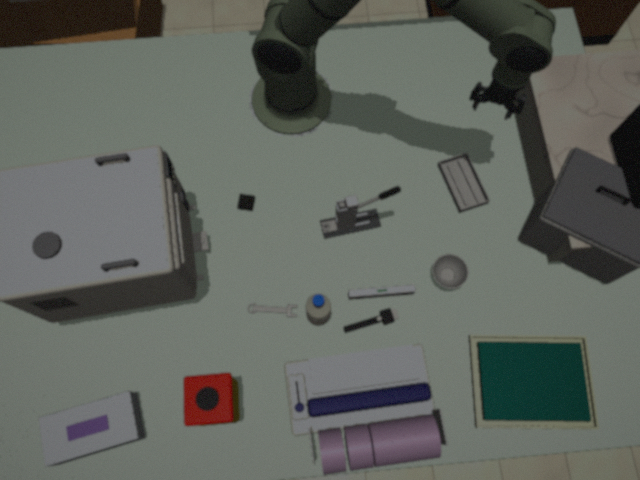

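View pics/top0.png

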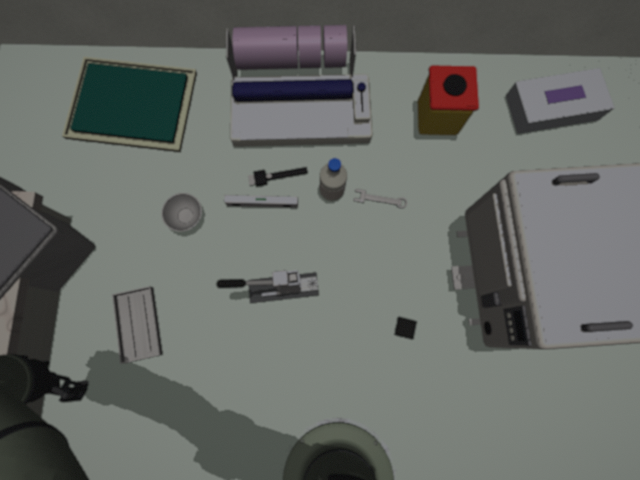

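The scene view shows the jack at about (350,215), and the steriliser is at the left with its tongue at (205,242). In the top view the jack head is at about (287,278), its toe points right, and the tongue is at about (458,277). Next I'll enlarge both areas.

```bash
cat > h.py <<'E'
import numpy as np,cv2
def w(c,u,v,z=None):
    """world point of pixel, from depth or intersected with plane z"""
    T=np.array(c["cam_to_world"]);d=np.array([(u-c["cx"])/c["fx"],-(v-c["cy"])/c["fy"],-1.])
    if z is None: s=np.median(c["range_z"][int(round(v))-1:int(round(v))+2,int(round(u))-1:int(round(u))+2])
    else: s=(z-T[2,3])/(T[:3,:3]@d)[2]
    return T[:3,:3]@(d*s)+T[:3,3]
def pix(c,p):
    T=np.array(c["cam_to_world"]);q=T[:3,:3].T@(np.array(p)-T[:3,3])
    return c["cx"]+c["fx"]*q[0]/-q[2], c["cy"]-c["fy"]*q[1]/-q[2]
E
python3 - <<'E'
from h import *
c=dict(np.load("top0.npz")); im=c["image"]
a=cv2.resize(im[255:315,210:330],None,fx=6.6,fy=5*1.32*0+6.6*0.75,interpolation=cv2.INTER_CUBIC)
a=cv2.resize(im[260:310,210:330],(792,330),interpolation=cv2.INTER_CUBIC)
b=cv2.resize(im[225:325,440:500],(162,270),interpolation=cv2.INTER_CUBIC)
o=np.zeros((600,792,3),np.uint8);o[:330]=a;o[330:,:162]=b
o[330:,200:]=cv2.resize(im[257:298,440:530],(592,270),interpolation=cv2.INTER_CUBIC)
cv2.imwrite("pics/crop1.png",o)
for p in [(287,278),(293,277),(310,284),(232,283),(458,277),(462,233),(472,322),(405,328)]: print(p,w(c,*p).round(1))
E
```

```text
(287, 278) [473.2 129.8 182.5]
(293, 277) [476.5 116.4 177.3]
(310, 284) [480.4  79.3  22. ]
(232, 283) [457.  251.9 197.9]
(458, 277) [ 503.9 -304.4   49.2]
(462, 233) [ 622.1 -321.3   48.1]
(472, 322) [ 389.9 -334.5   48.4]
(405, 328) [ 372.2 -170.5   15.8]
```

View pics/crop1.png

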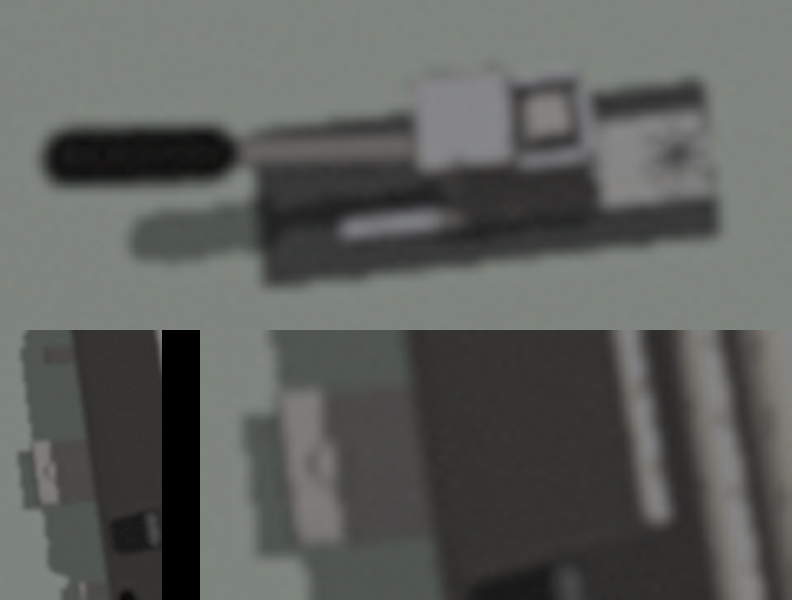

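The enlarged crop shows the head at about (280,278.5), the saddle at about (312,282.5), the bolt at about (458.2,277.5), and the tongue's end corners at (452.2,266.4) and (454.7,289.7).

```bash
python3 - <<'E'
from h import *
c=dict(np.load("top0.npz")); s=dict(np.load("scene0.npz"))
P=lambda cx,cy:(210+cx/6.6,260+cy/6.6)
hd=[w(c,*P(x,y),191)for x,y in[(416,80),(508,72),(512,165),(418,166)]]
print("head",np.mean(hd,0).round(1)); print(np.round(hd,1))
sd=w(c,*P(674,150),22); print("saddle",sd.round(1))
print("plate",[w(c,*P(x,y),6).round(1) for x,y in[(705,82),(716,234),(265,284)]])
h=np.mean(hd,0); d=sd-h; print("yaw",np.arctan2(d[1],d[0]),np.hypot(*d[:2]),"should be 73")
g1=w(c,*P(45,157));print("grip tip",w(c,*P(60,157)).round(1),w(c,*P(140,156)).round(1),w(c,*P(220,155)).round(1))
Q=lambda cx,cy:(440+(cx-200)/6.58,257+(cy-330)/6.58)
print("tongue depths",[w(c,*Q(x,y)).round(1) for x,y in[(300,410),(310,520),(320,465),(380,440),(400,500)]])
a,b=[w(c,*Q(x,y),46) for x,y in[(280,392),(297,545)]];print("edge",a.round(1),b.round(1),np.hypot(*(a-b)[:2]))
e=a-b;print("ster yaw",np.arctan2(-e[0],e[1]), np.degrees(np.arctan2(-e[0],e[1]))) 
print("bolt",w(c,*Q(320,465),48).round(1))
# body top plane/front via points
r=c["range_z"]
U,V=np.meshgrid(range(640),range(480)); T=c["cam_to_world"]
D=np.stack([(U-c["cx"])/c["fx"],-(V-c["cy"])/c["fy"],-np.ones_like(U,float)],-1)*r[...,None]
W=D@T[:3,:3].T+T[:3,3]; np.save("W.npy",W)
m=(W[...,2]>330)&(U>480)
pts=W[m][:,:2].astype(np.float32); R=cv2.minAreaRect(pts); print("top rect",R)
m=(W[...,2]>335)&(U>480)
# front edge of top: for x bins, max y
for x0 in range(360,661,30):
    q=W[m&(abs(W[...,0]-x0)<6)]; 
    if len(q): print(x0,q[:,1].max().round(1),end="; ")
E
python3 - <<'E'
import cv2
im=cv2.imread("pics/scene0.png")
cv2.imwrite("pics/crop2.png",cv2.resize(im[205:275,160:240],(800,600),interpolation=cv2.INTER_CUBIC)) if 0 else cv2.imwrite("pics/crop2.png",cv2.resize(im[205:265,160:240],(800,600),interpolation=cv2.INTER_CUBIC))
E
```

```text
head [471.1 144.6 191. ]
[[484.7 161.5 191. ]
 [488.2 129.9 191. ]
 [456.2 127.3 191. ]
 [455.1 159.5 191. ]]
saddle [483.9  73.8  22. ]
plate [array([514.,  62.,   6.]), array([452.3,  56.2,   6. ]), array([428.2, 237. ,   6. ])]
yaw -1.3912672035109086 71.91838588867508 should be 73
grip tip [452.9 277.7 212.1] [455.6 253.6 197.6] [458.2 228.8 183.3]
tongue depths [array([ 525.2, -299.8,   44.2]), array([ 481.4, -301.5,   44.6]), array([ 502.6, -305. ,   49.2]), array([ 514. , -331.2,   43.5]), array([ 490.6, -338.6,   41. ])]
edge [ 531.9 -291.6   46. ] [ 471.2 -295.4   46. ] 60.80336247071313
ster yaw -1.507872762131141 -86.39474531284829
bolt [ 502.8 -305.4   48. ]
top rect ((500.55157470703125, -271.91912841796875), (359.54180908203125, 691.650146484375), 4.939806938171387)
360 -353.1; 390 -349.5; 420 -347.7; 450 -345.1; 480 -341.2; 510 -341.1; 540 -337.6; 570 -334.9; 600 -331.1; 630 -328.8; 660 -324.3;
```

View pics/crop2.png

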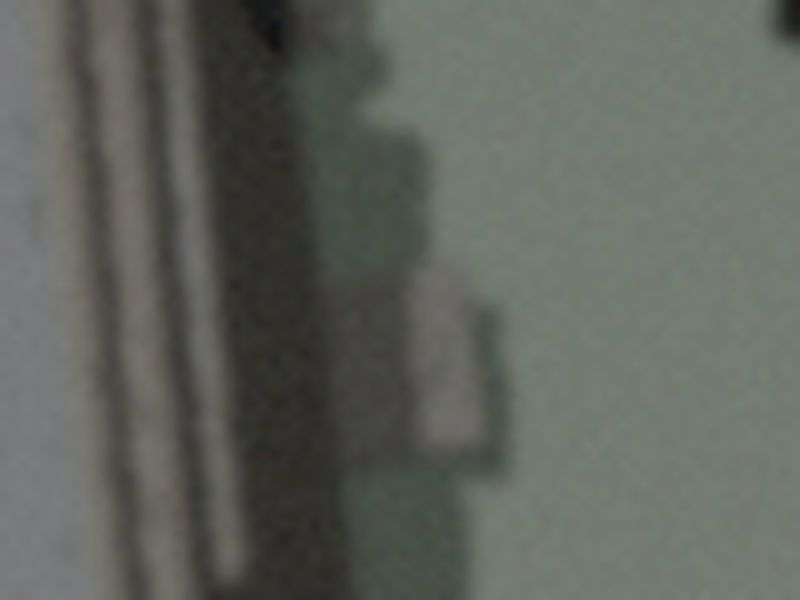

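The scene crop agrees: the tongue's end edge runs from about (207,231.5) to (209,249.5). I have fair estimates now, so I'll take close looks with the wrist camera over the tongue and then over the jack head.

```bash
cat >> h.py <<'E'
def R(yaw,flip=1):
    """tool down, tool y along the y axis of a frame turned by yaw"""
    y=flip*np.array([-np.sin(yaw),np.cos(yaw),0]);z=np.array([0,0,-1.]);return np.column_stack([np.cross(y,z),y,z])
def snap(cam,n):
    c=cam("wrist" if n[0]=="w" else n.rstrip("0123456789"));np.savez(n+".npz",**c);cv2.imwrite(f"pics/{n}.png",c["image"]);return c
E
python3 - <<'E'
from workcell import *
from h import *
s=dict(np.load("scene0.npz"))
print("edge scene",w(s,207.3,231.5,44).round(1),w(s,209,249.5,44).round(1))
for f in(1,-1):
  for p in[(502,-240,330),(471,144,330),(471,144,160),(497,-238,160),(490,-110,120)]:
    q=inverse_kinematics(p,R(-1.45,f)); print(f,p,None if q is None else np.round(q,2))
E
```

```text
edge scene [ 472.8 -290.2   44. ] [ 531.5 -286.5   44. ]
1 (502, -240, 330) [-0.32  0.46  0.96  1.69 -0.4   1.2   0.86]
1 (471, 144, 330) [-0.74  0.22  0.4   1.82 -0.09  1.12 -0.2 ]
1 (471, 144, 160) [-0.66  0.43  0.32  2.02 -0.2   0.71 -0.09]
1 (497, -238, 160) [-0.19  0.63  0.77  1.89 -0.58  0.86  1.  ]
1 (490, -110, 120) [-0.18  0.53  0.38  2.03 -0.32  0.64  0.53]
-1 (502, -240, 330) [-0.43  0.6   1.24  1.69 -0.59  1.28 -2.09]
-1 (471, 144, 330) [ 0.52  0.44 -1.26  1.77  0.44  1.26  2.41]
-1 (471, 144, 160) [ 0.46  0.75 -1.27  1.97  0.82  1.08  2.08]
-1 (497, -238, 160) [-0.39  0.9   1.22  1.9  -0.97  1.1  -1.78]
-1 (490, -110, 120) [-0.65  0.93  1.22  2.05 -1.08  1.02 -1.88]
```

```bash
python3 - <<'E'
from workcell import *
from h import *
movep((500,-260,330),R(-1.476)); snap(camera,"w1")
movep((471,144,300),R(-1.45)); snap(camera,"w2")
print(read_state()["time"],np.load("w1.npz")["cam_to_world"].round(2).tolist(),np.load("w1.npz")["fx"])
a,b=[cv2.imread(f"pics/w{i}.png") for i in(1,2)]
cv2.imwrite("pics/w12.png",cv2.resize(np.hstack([a[:,80:560],b[:,80:560]]),(800,400)))
E
```

```text
4.7583 [[1.0, -0.09, -0.03, 493.5], [0.1, 0.94, 0.31, -178.64], [-0.0, -0.31, 0.95, 473.35], [0.0, 0.0, 0.0, 1.0]] 331.1637524783692
```

View pics/w12.png

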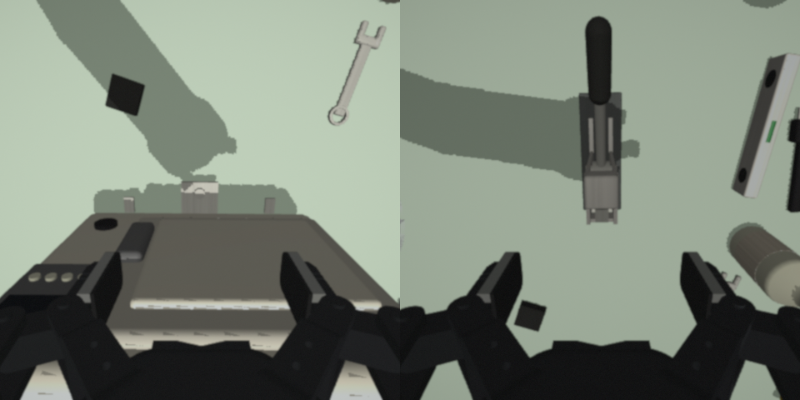

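In the wrist views the bolt is at about pixel (320,229), the tongue's end edge runs from (297,216) to (342,216), and the jack head top is at about (322,228). Next I'll take an enlarged crop of both with depth.

```bash
python3 - <<'E'
from h import *
a,b=[dict(np.load(f"w{i}.npz")) for i in(1,2)]
print("TCP pix",pix(b,(471,144,160)),pix(b,(471,144.6,191)))
A=cv2.resize(a["image"][205:265,280:360],(400,300),interpolation=cv2.INTER_CUBIC)
B=cv2.resize(b["image"][100:280,270:370],(333,600),interpolation=cv2.INTER_CUBIC)
o=np.zeros((600,733,3),np.uint8);o[:300,:400]=A;o[:,400:]=B;cv2.imwrite("pics/crop3.png",o)
print([w(a,u,v).round(1) for u,v in[(320,229),(305,222),(335,222)]],[w(b,u,v).round(1) for u,v in[(322,225),(322,235),(322,245)]])
E
```

```text
TCP pix (np.float64(319.5418289590324), np.float64(223.9214511606416)) (np.float64(319.48531057984866), np.float64(233.73885741934438))
[array([ 504.4, -304.7,   49.4]), array([ 483.5, -298.4,   44.3]), array([ 523.5, -294.3,   44.9])] [array([472.1, 152.3, 191.8]), array([473.1, 144.1, 192. ]), array([474.1, 135.7, 191.8])]
```

View pics/crop3.png

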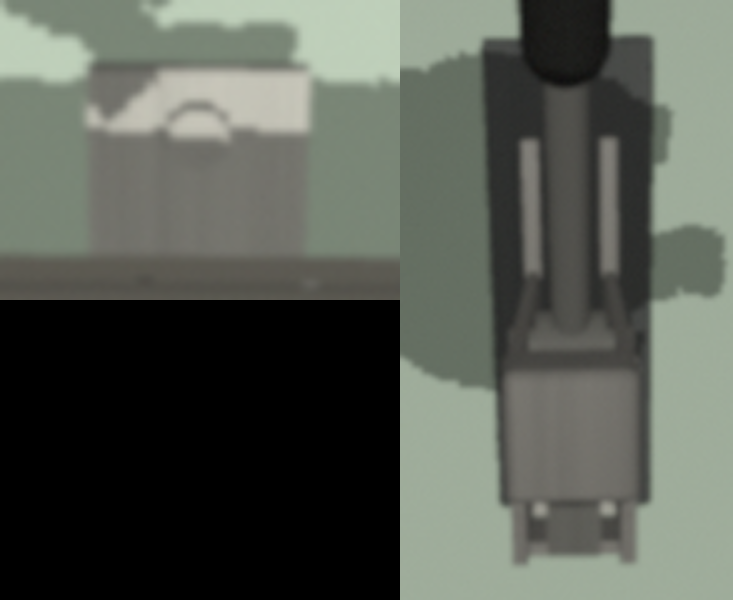

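The crop shows the bolt centre at about (319.8,231.4), the tongue's end edge at v≈219 from u=298 to 342.4, and the head top spanning u 301.5–341.4, v 210.4–250.6.

```bash
python3 - <<'E'
from h import *
a,b=[dict(np.load(f"w{i}.npz")) for i in(1,2)]
print("bolt",w(a,319.8,231.4,49).round(1)); e=[w(a,298,219,44.3),w(a,342.4,219,44.3)]
print("edge",np.round(e,1)); m=np.mean(e,0); print("pad by edge",(m[:2]+18*np.array([np.cos(-1.478),np.sin(-1.478)])).round(1))
h=[w(b,270+x/3.333-120,100+y/3.333,191) for x,y in[(505,368),(636,368),(638,502),(508,502)]]
h=[w(b,270+(x-400)/3.333,100+y/3.333,191) for x,y in[(505,368),(636,368),(638,502),(508,502)]]
print("head",np.round(h,1),np.mean(h,0).round(1))
p=[w(b,270+(x-400)/3.333,100+y/3.333,6) for x,y in[(485,40),(652,36),(650,500),(503,500)]];print("plate",np.round(p,1))
for i,j in((1,2),(0,3)): d=p[j]-p[i];print(np.arctan2(d[1],d[0]))
d=h[2]-h[1]+h[3]-h[0];print("head yaw",np.arctan2(d[1],d[0]))
E
```

```text
bolt [ 504.4 -308.2   49. ]
edge [[ 473.9 -295.2   44.3]
 [ 533.  -289.4   44.3]]
pad by edge [ 505.1 -310.2]
head [[454.8 161.9 191. ]
 [485.3 165.6 191. ]
 [490.4 132.5 191. ]
 [458.9 128.6 191. ]] [472.3 147.1 191. ]
plate [[429.  239.7   6. ]
 [490.3 248.6   6. ]
 [515.7  67.2   6. ]
 [454.1  59.8   6. ]]
-1.4313358560781368
-1.4324646293462828
head yaw -1.4317373513377498
```

```bash
python3 - <<'E'
from workcell import *
from h import *
yj=-1.432; hx,hy=472.5,147; zg=160
movel((hx,hy,zg),R(yj)); clamp(); st=read_state(); print(st["finger_gap"],st["gripper_force"],st["eef_pos"].round(1),st["ft_force"].round(1))
movel((hx,hy,zg+40)); st=read_state(); print(st["ft_force"].round(1),st["time"])
y=-1.474; d=np.array([np.cos(y),np.sin(y),0]); H=np.array([504.7,-310,0])-73*d
Z=np.array([0,0,1.])
movel(H-95*d+Z*(zg+40),R(y),max_speed=200)
movel(H-95*d+Z*(zg+5))
print(read_state()["time"]); snap(camera,"top1"); snap(camera,"scene1")
a,b=cv2.imread("pics/top1.png"),cv2.imread("pics/scene1.png")
o=np.hstack([cv2.resize(a[225:325,340:473],(400,300)),cv2.resize(b[170:270,180:313],(400,300))])
cv2.imwrite("pics/ts1.png",cv2.resize(o,(800,300)))
E
```

```text
32.121087543112736 59.60632287198678 [472.3 147.1 160.3] [-4.2 -0.2  9.9]
[  0.    0.3 -10. ] 6.7917
8.775
```

View pics/ts1.png

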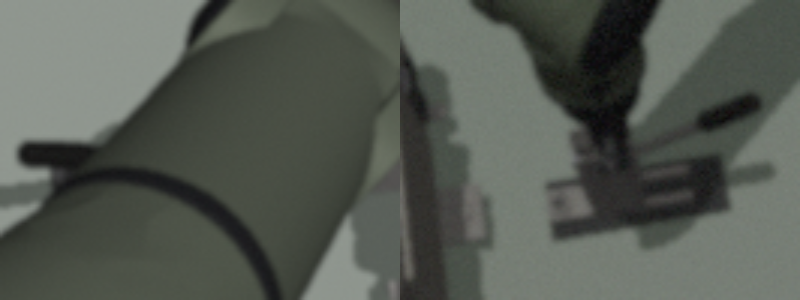

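The jack hangs level, with its toe aimed at the tongue. In the scene view the saddle is at about (233.2,237.2) and the plate's front corners are at (229,231.5) and (232,250).

```bash
python3 - <<'E'
from workcell import *
from h import *
s=dict(np.load("scene1.npz")); k=3.0075
print("saddle",w(s,180+160/k,170+202/k,28).round(1),w(s,180+160/k,170+202/k).round(1),"expect 495.5 -215.4")
p=[w(s,180+x/k,170+y/k,z) for x,y,z in[(147,183,11),(157,240,11)]];print(np.round(p,1),"mid",np.mean(p,0).round(1),"expect",(np.array([495.5,-215.4])+14*np.array([.0966,-.9953])).round(1))
p=[w(s,180+x/k,170+y/k,11) for x,y in[(322,157),(330,208)]];print("rear",np.round(p,1))
E
```

```text
saddle [ 492.3 -213.8   28. ] [ 493.  -213.6   29.7] expect 495.5 -215.4
[[ 464.  -228.6   11. ]
 [ 527.4 -220.7   11. ]] mid [ 495.7 -224.6   11. ] expect [ 496.9 -229.3]
rear [[451.  -45.1  11. ]
 [508.1 -40.8  11. ]]
```

The readings agree within camera bias (the scene camera also put the tongue about 4 mm nearer). I'll slide the jack in and set it down.

```bash
python3 - <<'E'
from workcell import *
from h import *
y=-1.474; d=np.array([np.cos(y),np.sin(y),0]); H=np.array([504.7,-310,0])-73*d
Z=np.array([0,0,1.]); f=lambda:(read_state()["eef_pos"].round(1),read_state()["ft_force"].round(1))
print(movel(H-95*d+Z*163.5),f())
print(movel(H+Z*163.5,max_speed=100,guard=15),f())
print(movel(H+Z*158.5,max_speed=30,guard=6),f())
snap(camera,"scene2"); open_gripper(); wait(.3); print(f(),read_state()["time"])
movel(H+Z*290,max_speed=250); snap(camera,"w3")
# hover above raised grip, fingers closed
O=H+7*d; movep(O-125*d+Z*260,R(y)); clamp(); snap(camera,"top2"); snap(camera,"scene3"); print(f(),read_state()["time"])
a,b,c=[cv2.imread(f"pics/{n}.png") for n in("w3","scene3","top2")]
o=np.zeros((600,800,3),np.uint8);o[:300,:400]=cv2.resize(a[140:320,200:440],(400,300));o[:300,400:]=cv2.resize(b[190:280,180:300],(400,300));o[300:,:400]=cv2.resize(c[232:322,390:510],(400,300))
cv2.imwrite("pics/m2.png",o)
E
```

```text
False (array([ 488.6, -142.7,  163.8]), array([-0.7, -0.2, -9.9]))
False (array([ 497.7, -236.6,  163.4]), array([ 0.1,  0.6, -9.8]))
True (array([ 497.5, -236.9,  159.9]), array([-1.4,  0.2,  4.6]))
(array([ 497.2, -236.9,  159.4]), array([0.2, 0.1, 0.5])) 11.35
(array([ 486.3, -119.9,  260. ]), array([ 0.2, -0.3, -0. ])) 13.5
```

View pics/m2.png

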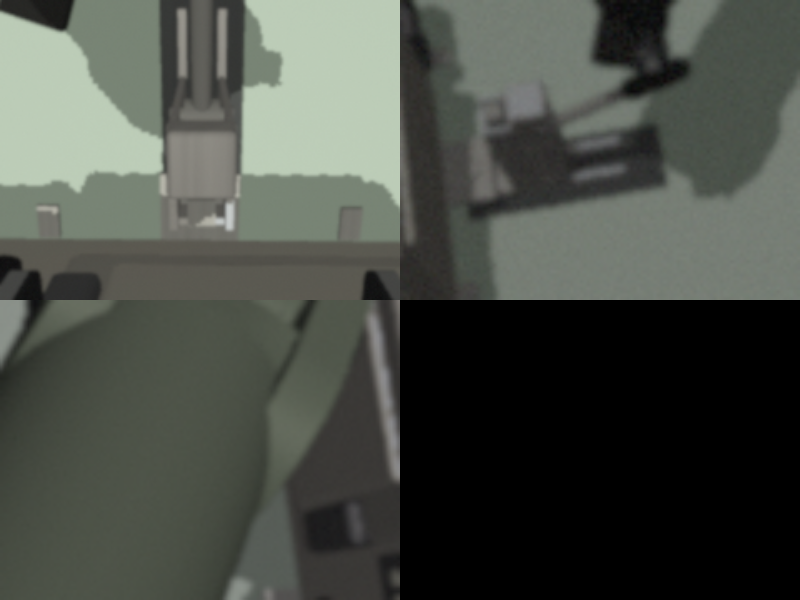

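Wrist view w3 shows the head top at u≈300–341.6, v≈218–259.4, and the tongue sides at u≈296 and 344, so the toe is central under the tongue.

```bash
python3 - <<'E'
from h import *
c=dict(np.load("w3.npz")); k=1/.6
q=lambda x,y,z:w(c,200+x/k,140+y/k,z)
h=[q(x,y,191) for x,y in[(168,130),(236,130),(236,199),(168,199)]]; m=np.mean(h,0);print("head",np.round(h,1).tolist(),m.round(1),w(c,320,238).round(1))
d=np.array([np.cos(-1.474),np.sin(-1.474),0]); print("saddle est",(m+73*d).round(1))
print("tongue edges near y",q(160,185,44).round(1),q(240,185,44).round(1), "at 230",q(160,230,44).round(1),q(240,230,44).round(1))
p=[q(162,10,6),q(162,60,6),q(243,10,6),q(243,60,6)];print(np.round(p,1).tolist())
E
```

```text
head [[481.5, -221.3, 191.0], [512.2, -218.2, 191.0], [516.2, -251.6, 191.0], [484.2, -254.8, 191.0]] [ 498.5 -236.5  191. ] [ 497.5 -235.3  191.9]
saddle est [ 505.6 -309.1  191. ]
tongue edges near y [ 473.4 -303.7   44. ] [ 533.3 -297.7   44. ] at 230 [ 476.2 -340.7   44. ] [ 537.7 -334.6   44. ]
[[462.7, -178.9, 6.0], [465.6, -215.8, 6.0], [522.9, -172.9, 6.0], [527.4, -209.7, 6.0]]
```

The saddle is within about 2 mm of the pad. I'll do the first pump stroke now and check it before going on.

```bash
cat > pump.py <<'E'
from workcell import *
from h import *
y=-1.474; d=np.array([np.cos(y),np.sin(y),0]); O=np.array([505,-309.7,0])-66*d
def tcp(a,r=125,dz=0): return O+(-16-r*np.cos(a))*d+np.array([0,0,125+r*np.sin(a)+10.5/np.cos(a)+6*np.tan(max(a,0))+dz])
def up(): movel(tcp(.55,dz=18),R(y),max_speed=200); wait(.4)
def down(press=10,verbose=True):
    movel(tcp(.55,dz=3))
    for a in(.35,.15,.02): movel(tcp(a),max_speed=120)
    g=movel(tcp(-.052,dz=-5),max_speed=30,guard=press); wait(.2); s=read_state()
    print("stop",g,s["eef_pos"].round(1),s["ft_force"].round(1),"t",round(s["time"],2), "stop z exp",tcp(-.052)[2].round(1))
E
python3 - <<'E'
from pump import *
up(); down(); c=snap(camera,"scene4")
print(w(c,*np.array(pix(c,O+22*d+[0,0,180]))).round(1))
E
```

```text
stop True [ 485.4 -103.4  128. ] [-4.4  2.7 22.8] t 16.17 stop z exp 129.0
[ 503.4 -264.7  186.7]
```

```bash
python3 - <<'E'
from pump import *
def rack(c): return w(c,*np.array(pix(c,O+22*d+[0,0,185])))[2].round(1)
print("rack0",rack(dict(np.load("scene3.npz"))))
for i in(5,6):
    up(); down(12); c=snap(camera,f"scene{i}"); print("rack",rack(c))
up(); snap(camera,"scene7")
b0,b1=[cv2.imread(f"pics/{n}.png")[190:280,180:300] for n in("scene3","scene7")]
cv2.imwrite("pics/m3.png",np.hstack([cv2.resize(x,(400,300),interpolation=cv2.INTER_CUBIC) for x in(b0,b1)]))
E
```

```text
rack0 179.5
stop True [ 486.  -103.   128.1] [-3.8  3.8 21.6] t 19.21 stop z exp 129.0
rack 191.1
stop True [ 486.5 -103.2  127.8] [-4.1  3.8 24.5] t 22.26 stop z exp 129.0
rack 199.8
```

View pics/m3.png

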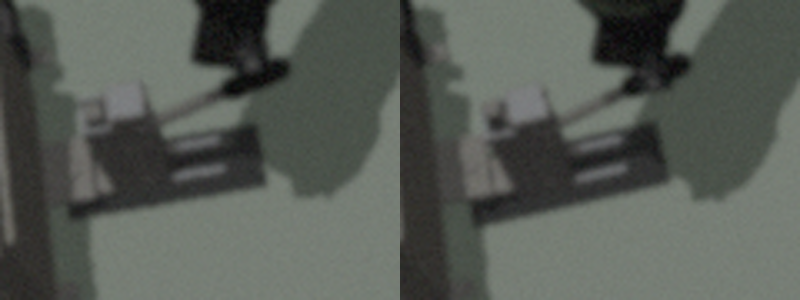

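The front corner of the jack's plate seems to have shifted by about 2 px, from (70,215) to (78,222) in the crop. I'll repeat the w3 wrist view to measure any drift.

```bash
python3 - <<'E'
from pump import *
H=np.array([504.7,-310,0])-73*d
movel(tcp(.55,dz=80)); movel(H+[0,0,290],R(y),max_speed=250); snap(camera,"w4"); print(read_state()["eef_pos"].round(1),read_state()["time"])
a,b=[cv2.imread(f"pics/{n}.png")[140:320,230:410] for n in("w3","w4")]
cv2.imwrite("pics/m4.png",np.hstack([cv2.resize(x,(400,400),interpolation=cv2.INTER_CUBIC) for x in(a,b)]))
a,b=[dict(np.load(n+".npz")) for n in("w3","w4")]
print(np.abs(a["cam_to_world"]-b["cam_to_world"]).max())
for n,c in(("w3",a),("w4",b)):
    U,V=np.meshgrid(range(640),range(480)); D=np.stack([(U-c["cx"])/c["fx"],-(V-c["cy"])/c["fy"],-np.ones_like(U,float)],-1)*c["range_z"][...,None]
    W=D@c["cam_to_world"][:3,:3].T+c["cam_to_world"][:3,3]
    m=(abs(W[...,2]-191.5)<2.5)&(W[...,1]>-262)&(W[...,1]<-205)&(W[...,0]>460)&(W[...,0]<540)
    r=cv2.minAreaRect(W[m][:,:2].astype(np.float32)); print(n,"head",r)
    for lo,hi in((5,9),):
        for yy in(-70,-100,-130,-160,-190):
            k=(W[...,2]>3.5)&(W[...,2]<10)&(abs(W[...,1]-yy)<3)&(abs(W[...,0]-500)<60); xs=W[k][:,0]
            if len(xs): print(yy,xs.min().round(1),xs.max().round(1),end="; ")
    k=(abs(W[...,0]-505)<4)&(W[...,1]<-245)&(W[...,1]>-285); print("rackz",np.percentile(W[k][:,2],[50,90,99]).round(1))
    for x0 in(485,525):
        k=(abs(W[...,0]-x0)<6)&(W[...,1]<-297)&(W[...,1]>-320)&(W[...,2]>38)&(W[...,2]<80); print("tongue z",np.median(W[k][:,2]).round(1),k.sum())
E
```

```text
[ 497.4 -236.8  289.1] 24.6417
1.080335586992362
w3 head ((498.39208984375, -236.12368774414062), (32.692466735839844, 33.056095123291016), 4.46297550201416)
-160 459.7 534.4; -190 461.8 525.6; rackz [178.2 192.  192.6]
tongue z 44.4 16
tongue z 44.6 12
w4 head ((501.7862854003906, -237.7170867919922), (32.833152770996094, 40.000186920166016), 8.641809463500977)
-70 535.8 535.8; -160 457.9 522.6; -190 462.7 526.2; rackz [197.6 335.  343.9]
tongue z 54.3 119
tongue z 54.4 15
```

View pics/m4.png

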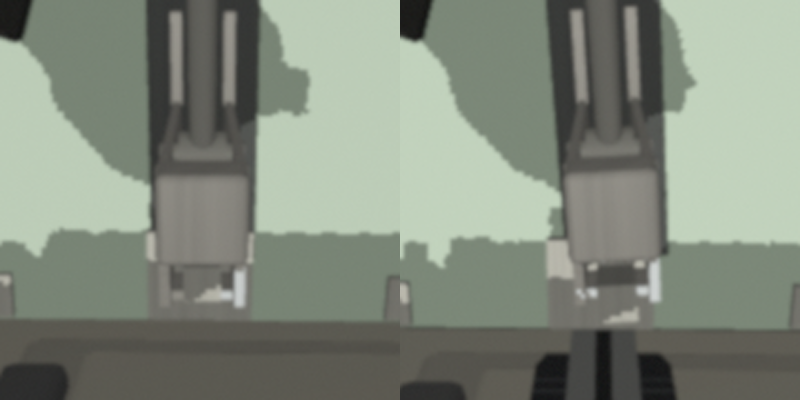

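The tongue rose from z=44.5 to 54.3, so the feet are about 7.7 mm clear and exactly one more stroke is needed. The jack has drifted a few mm towards +x at the front, so I'll quantify that before the last stroke.

```bash
python3 - <<'E'
from h import *
for n in("w3","w4"):
    c=dict(np.load(n+".npz")); g=cv2.cvtColor(c["image"],cv2.COLOR_BGR2GRAY).astype(float); 
    U,V=np.meshgrid(range(640),range(480)); D=np.stack([(U-c["cx"])/c["fx"],-(V-c["cy"])/c["fy"],-np.ones_like(U,float)],-1)*c["range_z"][...,None]
    W=D@c["cam_to_world"][:3,:3].T+c["cam_to_world"][:3,3]
    pts=[]
    for v in range(224,256,2):
        k=np.where((abs(W[v,:,2]-191.5)<3)&(abs(U[v]-320)<40))[0]
        if len(k): pts.append(((W[v,k[0]]+W[v,k[-1]])/2)[:2])
    p=np.array(pts); k=np.polyfit(p[:,1],p[:,0],1); print(n,"head centreline x at y=-237:",np.polyval(k,-237).round(2),"slope",k[0].round(3),len(p))
    # right & left plate edges (bright->dark) at z=6
    for side in(1,-1):
        q=[]
        for v in range(100,215,3):
            xs=np.arange(342,362) if side>0 else np.arange(302,284,-1)
            gr=g[v,xs][:-2]-g[v,xs][2:]; i=np.argmax(-gr); q.append(w(c,xs[i]+side,v,6)[:2])
        q=np.array(q); 
        for _ in range(3):
            k=np.polyfit(q[:,1],q[:,0],1); e=abs(np.polyval(k,q[:,1])-q[:,0]); q=q[e<=max(1.5,np.percentile(e,80))]
        print("  plate edge",side,"x at -150:",np.polyval(k,-150).round(1),"slope",k[0].round(3),len(q))
E
```

```text
w3 head centreline x at y=-237: 498.3 slope -0.084 16
  plate edge 1 x at -150: 521.6 slope -0.097 30
  plate edge -1 x at -150: 457.7 slope -0.097 35
w4 head centreline x at y=-237: 501.7 slope -0.163 16
  plate edge 1 x at -150: 520.3 slope -0.157 31
  plate edge -1 x at -150: 456.1 slope -0.152 32
```

The jack has yawed about 0.06 rad, so the saddle is about 8 mm off sideways (limit 12). I'll regrip the head in its present pose, swing it back gently, release, and then do the last stroke.

```bash
python3 - <<'E'
from pump import *
f=lambda:(read_state()["eef_pos"].round(1),read_state()["ft_force"].round(1),round(read_state()["time"],2))
open_gripper(); movel((501.2,-236.5,285),R(-1.415)); movel((501.2,-236.5,160),max_speed=200,guard=10); print(f())
clamp(); print(f(),read_state()["finger_gap"])
z=read_state()["eef_pos"][2]
g=movel((496.4,-237,z),R(-1.474),max_speed=15,guard=45); print(g,f()); wait(.3); print(f())
open_gripper(); wait(.2); print(f())
movel((496.4,-237,289),max_speed=200); c=snap(camera,"w5")
U,V=np.meshgrid(range(640),range(480)); D=np.stack([(U-c["cx"])/c["fx"],-(V-c["cy"])/c["fy"],-np.ones_like(U,float)],-1)*c["range_z"][...,None]
W=D@c["cam_to_world"][:3,:3].T+c["cam_to_world"][:3,3]
pts=[]
for v in range(224,254,2):
    k=np.where((abs(W[v,:,2]-191.5)<3)&(abs(U[v]-320)<40))[0]
    if len(k): pts.append(((W[v,k[0]]+W[v,k[-1]])/2)[:2])
p=np.array(pts); k=np.polyfit(p[:,1],p[:,0],1); print("head x at -237",np.polyval(k,-237).round(2),"slope",k[0].round(3),len(p))
m=(abs(W[...,2]-191.5)<3)&(abs(W[...,0]-500)<30)&(W[...,1]<-200)&(W[...,1]>-262);print("head y range",np.percentile(W[m][:,1],[1,99]).round(1))
k=(abs(W[...,0]-485)<6)&(W[...,1]<-297)&(W[...,1]>-320)&(W[...,2]>38)&(W[...,2]<80); print("tongue z",np.median(W[k][:,2]).round(1))
E
```

```text
(array([ 501.5, -237. ,  161. ]), array([-0.2, -0.9, -0. ]), 26.45)
(array([ 501. , -236.5,  160.5]), array([-3.6,  3.3, 10.4]), 26.98) 32.56696621328432
False (array([ 498.8, -236.7,  161.1]), array([11.9,  0.8, -3.7]), 27.46)
(array([ 498.8, -236.7,  161.1]), array([12. ,  0.6, -3.8]), 27.76)
(array([ 496.4, -237. ,  160.5]), array([0.5, 0.1, 0.1]), 28.52)
head x at -237 502.34 slope -0.102 15
head y range [-257.  -217.4]
tongue z 54.1
```

Yaw is restored and the saddle is now about 4 mm off, which is comfortably inside the limit. I'll do the final stroke along the handle's new line.

```bash
python3 - <<'E'
import pump
from pump import *
pump.O=O+np.array([2.5,0,0])
movel((490,-125,289),max_speed=250); clamp(); up(); down(10)
c=snap(camera,"scene8"); c3=dict(np.load("scene3.npz"))
print("rack",w(c,*np.array(pix(c,pump.O+22*d+[0,0,200]))).round(1))
for n,cc in(("scene3",c3),("scene8",c),("scene7",dict(np.load("scene7.npz")))):
    U,V=np.meshgrid(range(640),range(480)); D=np.stack([(U-cc["cx"])/cc["fx"],-(V-cc["cy"])/cc["fy"],-np.ones_like(U,float)],-1)*cc["range_z"][...,None]
    W=D@cc["cam_to_world"][:3,:3].T+cc["cam_to_world"][:3,3]
    m=(abs(W[...,0]-503)<18)&(W[...,1]<-295)&(W[...,1]>-312)&(W[...,2]>35)&(W[...,2]<90); print(n,"tongue z",np.median(W[m][:,2]).round(1),m.sum())
a,b=[cv2.imread(f"pics/{n}.png")[190:280,180:300] for n in("scene3","scene8")]
cv2.imwrite("pics/m5.png",np.hstack([cv2.resize(x,(400,300),interpolation=cv2.INTER_CUBIC) for x in(a,b)]))
E
```

```text
stop True [ 488.7 -102.9  128.3] [-2.4  3.  20.6] t 33.54 stop z exp 129.0
rack [ 505.5 -264.9  205.5]
scene3 tongue z 46.8 63
scene8 tongue z 63.4 67
scene7 tongue z 55.7 67
```

View pics/m5.png

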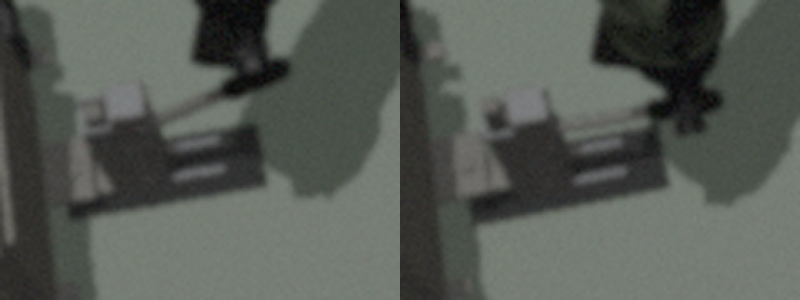

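The right crop shows the handle down under the fingers. The tongue is about 16.6 mm up, so the feet are about 13 mm clear, and the plate front has shifted only about 2 px (5–6 mm), which is inside 12 mm. Handing in.

```bash
python3 -c "
from workcell import *
print(read_state()['ft_force'].round(1)); print(finish_job())"
```

```text
[-2.2  3.2 19.9]
the job is handed in; nothing more can be done
None
```

I handed the job in at about 34 s with the robot still holding the handle fully down at about 20 N. By camera estimate the front feet stand about 13 mm clear, and the saddle is about 5–7 mm off the pad centre after some drift, against the 12 mm limit; the hand-in call returned no verdict.

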